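# Seal a dry box lid corner by corner and bar it

### The job

The metal lid lies loosely on the stiff gasket of the white sample dry box. Push it down one corner at a time until all four corners are fully home and it lies flat, and only then lay the steel retaining bar across the lid, resting in the forks on both sides of the box with about equal overhang, and let go. Leave the other things on the bench where they are.

Things in the scene. Friction and masses are not known exactly. Their poses are not given: they have to be found in the camera images.
- dry_box: White open-topped sample box, 150 mm (its x) by 130 mm (its y), fixed to the worktop, its lid resting on it; rim 70 mm above the worktop; origin at the centre of its underside, z up. In the middle of its left (+y) and right (-y) sides stands a grey fork, open at the top, that will carry the retaining bar.
- bar_seat (a point): Point on the dry box midway between the two fork seats, at their height, 82.5 mm above the worktop; axes as the box's. The bar's origin belongs here, its long axis along y. Each seat is 18 mm deep in y (68 to 86 mm from here), its slot 29 mm wide in x between horns that flare outward, tops 107 mm above the worktop, 59 mm over all.
- lid: Loose metal lid with a clear window, 150 (x) x 130 (y) x 9 mm, 0.35 kg; origin at the centre of the plate's underside. At the start it stands up to 9 mm above the rim on four gasket corners and may rock; fully home its underside is 71 mm, its plate top 80 mm above the worktop. Ribs beneath hang inside the box walls with 2 mm play.
- retaining_bar: Steel bar, 180 mm long (its y) x 22 mm wide (its x) x 12 mm thick, 0.3 kg, lying loose on the worktop to the right of the box; origin at the centre of its underside. An upright grip tab stands on its middle: 44 mm long (y), 12 mm thick (x), top 54 mm above the underside: grip it from above, fingers closing along the bar's x.
- bar_grip (a point): Middle of the bar's grip tab, 40 mm above the bar's underside, a good height to grip it; axes as the bar's.
- press_front_left (a point): Top centre of the round press boss (22 mm across, 1.5 mm high) on the lid's front left corner, 58 mm in x and 48 mm in y from the lid's middle, 10.5 mm above the lid's underside; front = toward the box's -x, left = +y.
- seal_front_left (a joint): How far the stiff rubber gasket corner under the lid's front left corner is pushed in: 0 = standing 9 mm above the rim, 0.008 m = fully home against its stop. It gives way at about 6.5 N of push (a little more when pushed fast), has no spring, and stays where it is left.
- press_front_right (a point): Top centre of the round press boss (22 mm across, 1.5 mm high) on the lid's front right corner, 58 mm in x and 48 mm in y from the lid's middle, 10.5 mm above the lid's underside; front = toward the box's -x, left = +y.
- seal_front_right (a joint): How far the stiff rubber gasket corner under the lid's front right corner is pushed in: 0 = standing 9 mm above the rim, 0.008 m = fully home against its stop. It gives way at about 6.5 N of push (a little more when pushed fast), has no spring, and stays where it is left.
- press_back_left (a point): Top centre of the round press boss (22 mm across, 1.5 mm high) on the lid's back left corner, 58 mm in x and 48 mm in y from the lid's middle, 10.5 mm above the lid's underside; front = toward the box's -x, left = +y.
- seal_back_left (a joint): How far the stiff rubber gasket corner under the lid's back left corner is pushed in: 0 = standing 9 mm above the rim, 0.008 m = fully home against its stop. It gives way at about 6.5 N of push (a little more when pushed fast), has no spring, and stays where it is left.
- press_back_right (a point): Top centre of the round press boss (22 mm across, 1.5 mm high) on the lid's back right corner, 58 mm in x and 48 mm in y from the lid's middle, 10.5 mm above the lid's underside; front = toward the box's -x, left = +y.
- seal_back_right (a joint): How far the stiff rubber gasket corner under the lid's back right corner is pushed in: 0 = standing 9 mm above the rim, 0.008 m = fully home against its stop. It gives way at about 6.5 N of push (a little more when pushed fast), has no spring, and stays where it is left.
- salt_jar: Bystander: white wide-mouth jar with a lid, 64 mm across, 75 mm tall; origin at the centre of its underside; leave it where it is.
- weigh_boat: Bystander: square white weighing boat, 79 mm wide, 12 mm tall; origin at the centre of its underside; leave it where it is.
- filter_box: Bystander: flat round box, 73 mm across, 23 mm tall; origin at the centre of its underside; leave it where it is.
- reagent_bottle_2: Bystander: white screw-cap reagent bottle, 62 mm across, 120 mm tall; origin at the centre of its underside; leave it where it is.
- tweezers: Bystander: steel tweezers, 124 mm long; origin at the centre of its underside; leave it where it is.

How it is judged:
On the way, in this order (a step that is already met when the one before it is completed fails the run):
1. one corner of the lid is pushed down (its gasket corner by more than 3.5 mm) while the other three still stand up (less than 3 mm) (((value of joint seal_front_left above 0.0035 m and value of joint each of seal_front_right, seal_back_left, seal_back_right below 0.003 m) or (value of joint seal_front_right above 0.0035 m and value of joint each of seal_front_left, seal_back_left, seal_back_right below 0.003 m) or (value of joint seal_back_left above 0.0035 m and value of joint each of seal_front_left, seal_front_right, seal_back_right below 0.003 m) or (value of joint seal_back_right above 0.0035 m and value of joint each of seal_front_left, seal_front_right, seal_back_left below 0.003 m))), for 0.05 s.
2. all four corners are home and the lid lies flat, the bar not yet over the box (value of joint each of seal_front_left, seal_front_right, seal_back_left, seal_back_right above 0.0065 m and z of lid in the frame of dry_box below 0.0735 m and angle between the z axis of lid and the z axis of dry_box, either way round below 0.03 rad and horizontal distance between retaining_bar and bar_seat above 0.1 m), for 0.2 s.
At the end, for the whole second after the job is handed in: Every gasket corner is pushed in over 6.5 of 8 mm, the lid under 73.5 mm high and within 0.03 rad of flat; the bar rests in both forks: within 3 mm of seat height, 7 mm of the middle across and 13 mm along the bar, 0.08 rad of the box's y; lid and bar at rest (value of joint each of seal_front_left, seal_front_right, seal_back_left, seal_back_right above 0.0065 m and z of lid in the frame of dry_box below 0.0735 m and angle between the z axis of lid and the z axis of dry_box, either way round below 0.03 rad and z of retaining_bar in the frame of bar_seat between -0.003 and 0.003 m and x of retaining_bar in the frame of bar_seat between -0.007 and 0.007 m and y of retaining_bar in the frame of bar_seat between -0.013 and 0.013 m and angle between the y axis of retaining_bar and the y axis of dry_box, either way round below 0.08 rad and angle between retaining_bar's own z axis and vertical below 0.05 rad and linear speed of each of lid, retaining_bar below 0.02 m/s); the robot touches nothing.
It fails at once if a bystander is pushed more than 40 mm (distance of any of salt_jar, weigh_boat, filter_box, reagent_bottle_2, tweezers from where it was at the start of the episode above 0.04 m).
It fails at once if a standing bystander is knocked over (angle between any of salt_jar, weigh_boat, filter_box, reagent_bottle_2's own z axis and vertical above 0.6 rad).
It also fails if it takes over 54 s, if anything falls off the work surface, if the arm or the gripper's body presses on something with over 40 N, if the wrist force passes 120 N, or if a joint passes its speed limit or range.

### The arm

A 6-joint arm with a two-finger parallel gripper is mounted at the origin on a cart in front of the work surface, level with it; the furniture and walls round the work are solid. World frame = base frame: x ahead of the robot, y to its left, z up, the work surface at z = 0. Lengths are in m, angles in rad, forces in N, time in s.
With the tool pointing down it reaches from about 0.3 to 0.775 m from the base axis. Payload 14.6 kg.
Tool frame: the origin (TCP) lies at the very end of the fingers, on their centre line; the grasp point (between the pads) lies 19 mm behind it; z points along the fingers, y is the direction in which the jaws open and shut (so a half turn about z gives the same grasp; the last joint's range is limited). The gripper opens to 94 mm and grips with 3 to 60 N. Pads are 16 mm wide; open, the fingers measure 119 mm over their backs; the gripper's body (75 mm by 177 mm) begins 78 mm behind the grasp point.
Start: joints at [1.199, 0.3, 1.521, -0, 1.321, -0.067], TCP at [0.165, 0.525, 0.205] pointing down, gripper open.
Joint ranges: [-3.03, 3.03], [-0.79, 2.21], [0.23, 2.52], [-1.04, 4.18], [0, 3.07], [-2.55, 2.55]. Speed limits (rad/s): [2.22, 2.22, 2.57, 3.14, 3.14, 3.14].

### API

Orientations are given as [roll, pitch, yaw] about the fixed x, y, z axes, in that order (R = Rz(yaw) Ry(pitch) Rx(roll)).
In Python, from station import get_obs, vision, hand_in gives the robot as it stands.
- The arm moves only by the tool play_rows, never from a script. Its argument "moves" is a list of rows, each an object with "claw": the opening, from 0 (shut) to 1 (fully open); "linear": the shift along the tool's x, y, z in mm, a list of three; "turn": the turn, a rotation vector about the tool's x, y, z in rad, a list of three. In form: [{"claw": claw, "linear": [tx, ty, tz], "turn": [ax, ay, az]}, ...]. A call has 1 to 8 rows; each row is the pose to reach, as a shift and turn from the pose measured when the call began, along the tool's axes at that moment; what a row does not reach only later rows make up. A row lasts 1/8 s, in which the tool goes at most 62.5 mm and 10.7 degrees, less where a joint would pass 70% of its speed; a pose out of reach is approached as far as the arm can. A call with a gripper value outside its range is refused whole. The fingers move at their own pace and stop on an object; "force" is the grip in N (left out, the last holds). Time passes only in rows, so rows that repeat a pose let the fingers close. It gives the time, the measured TCP pose, the force and the opening at its end, in the units of the state.
- get_obs(): the state, without advancing time (a new reading comes with each control period).
- vision.camera(name): name is "scene" or "top" or "wrist"; returns the picture (384x512x3 uint8, blue, green, red); there is no depth.
- vision.camera_info(name): a dict with "camera_matrix" (3x3 intrinsics, pixels), "k1" (the pictures are not rectified: a ray, as slopes to the right and down, at radius r is drawn at 1 + k1 r^2 times it, then the intrinsics apply), "rvec" (rotation vector, rad) and "tvec" (3), from world to camera coordinates, as OpenCV has them; the wrist camera has in their place "mount" (4x4, takes a point from camera to tool coordinates, whose origin is the TCP and whose axes are the flange's). Camera axes: x right, y down, z forward; pixel columns grow to the right and rows downward; lengths in m; the calibration is good to about 2 mm. A picture is of the moment at which its call begins: read the wrist's pose just before it. camera_info takes no time and is no camera call.
- hand_in(): hands the job in, once; it reports no verdict.
The state is a dict: "time_s": time; "qpos": joint angles; "joint_vel": joint speeds; "tau": joint torques, N m; "ee_pos": TCP position; "eef_rot": TCP orientation; "force": force on the tool from outside, world axes, zero at the start; "moment": the same for the moment, N m; "grip_width": finger opening in m.
Only numpy, scipy, OpenCV 4.12 (cv2) and the standard library are available. Lean on these libraries where they do the work, as an engineer would, in place of code of your own. Each camera call takes 0.05 s, during which the arm holds its last target.

## Working session

There is one attempt and no reset: what is moved stays moved. The work goes in short steps, Python scripts to look and compute and a tool call to move; the robot and the scene stay as the last step left them, time stands still between calls to the robot, and variables do not carry over. Pictures are saved under pics/ and viewed, and the job is handed in when it is done.

Besides the shell and the picture viewer there is one more tool, called after "Emit:" in YAML: its name, and indented under it one key for each argument. play_rows: Moves the arm, as the interface text tells. Its arguments: {"type":"object","properties":{"moves":{"type":"array","items":{"type":"object","properties":{"claw":{"type":"number"},"linear":{"type":"array","items":{"type":"number"}},"turn":{"type":"array","items":{"type":"number"}}}}},"force":{"type":"number"}},"required":["moves"]}

```bash
mkdir -p pics; python3 - <<'E'
from station import get_obs, vision
import cv2
print(get_obs())
for n in ["scene","top","wrist"]:
    im=vision.camera(n); cv2.imwrite(f"pics/{n}0.png",im)
    print(n,vision.camera_info(n))
print(get_obs()['time_s'])
E
```

```text
{'time_s': 0.0, 'qpos': array([ 1.19942203e+00,  3.00493565e-01,  1.52156424e+00,  8.44602833e-06,
        1.32070936e+00, -6.65910059e-02]), 'joint_vel': array([ 0.00050381, -0.00148531, -0.00018402,  0.00050928,  0.00166847,
        0.00016623]), 'tau': array([ 3.54215872e-04, -5.31813455e+01, -3.52737665e+01,  7.08123785e-02,
        2.44895130e-02, -9.20111074e-05]), 'ee_pos': array([0.16494938, 0.52441115, 0.20488114]), 'eef_rot': array([-3.14042129e+00, -8.63164719e-05,  2.83680721e+00]), 'force': array([ 0.2075498 , -0.14402027,  0.79555513]), 'moment': array([-0.00200891, -0.05022867, -0.03723765]), 'grip_width': 0.09420683832990491}
scene {'camera_matrix': array([[392.35258209,   0.        , 258.79390297],
       [  0.        , 392.35258209, 195.65411877],
       [  0.        ,   0.        ,   1.        ]]), 'k1': -0.009272154700868292, 'rvec': array([ 2.05026731, -0.82052329,  0.44980641]), 'tvec': array([-0.37212257,  0.30481486,  0.93021347])}
top {'camera_matrix': array([[475.69204583,   0.        , 256.51489273],
       [  0.        , 475.69204583, 189.61077314],
       [  0.        ,   0.        ,   1.        ]]), 'k1': -0.20078311029255444, 'rvec': array([ 2.10803602, -2.16017143,  0.18525362]), 'tvec': array([0.035149  , 0.53880181, 1.16931633])}
wrist {'camera_matrix': array([[277.49601663,   0.        , 251.4573925 ],
       [  0.        , 277.49601663, 196.62863836],
       [  0.        ,   0.        ,   1.        ]]), 'k1': -0.06876885182708914, 'mount': array([[ 1.15277689e-03, -9.71145148e-01, -2.38486419e-01,
         6.90029682e-02],
       [ 9.99999024e-01,  9.31117429e-04,  1.04209536e-03,
         2.71626621e-04],
       [-7.89966991e-04, -2.38487387e-01,  9.71145273e-01,
        -1.79164815e-01],
       [ 0.00000000e+00,  0.00000000e+00,  0.00000000e+00,
         1.00000000e+00]])}
0.15
```

View pics/scene0.png

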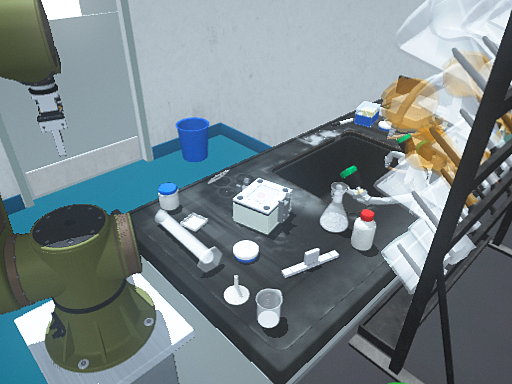

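View pics/top0.png

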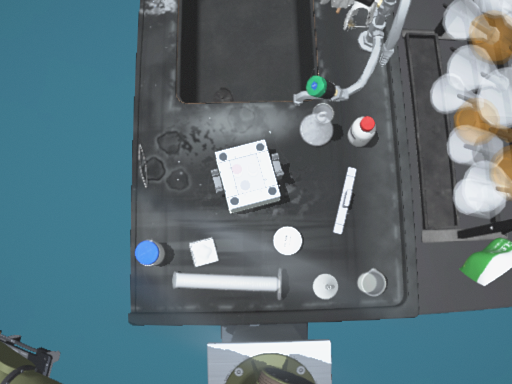

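View pics/wrist0.png

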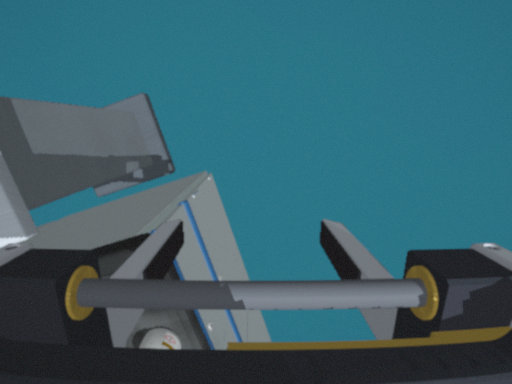

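The scene view shows the box at about (262,205) and the bar with its tab at (311,260). In the top view the lid is at (250,176) with four dark bosses, and the bar runs from (351,170) to (338,232). Next I'll enlarge the top view and measure.

```bash
cat > h.py <<'E'
import numpy as np, cv2
from scipy.spatial.transform import Rotation as R
from station import get_obs, vision
def campose(n, obs=None):
    i=vision.camera_info(n); K=i["camera_matrix"]; k1=i["k1"]
    if n=="wrist":
        M=i["mount"]; o=obs; T=np.eye(4); T[:3,:3]=R.from_euler('xyz',o['eef_rot']).as_matrix(); T[:3,3]=o['ee_pos']
        C=T@M; return K,k1,C[:3,:3],C[:3,3]
    Rm=cv2.Rodrigues(i["rvec"])[0]; return K,k1,Rm.T,-Rm.T@i["tvec"]
def ray(n,uv,obs=None):
    K,k1,Rc,c=campose(n,obs)
    p=cv2.undistortPoints(np.array([[uv]],float),K,np.array([k1,0,0,0,0.]))[0,0]
    return c,Rc@np.array([p[0],p[1],1])
def onz(n,uv,z,obs=None):
    c,d=ray(n,uv,obs); return c+d*(z-c[2])/d[2]
def proj(n,P,obs=None):
    K,k1,Rc,c=campose(n,obs); q=Rc.T@(np.asarray(P,float)-c)
    a=cv2.projectPoints(q.reshape(1,1,3),np.zeros(3),np.zeros(3),K,np.array([k1,0,0,0,0.]))[0]; return a[0,0]
def tri(views): # [(n,uv,obs)]
    A=np.zeros((3,3));b=np.zeros(3)
    for n,uv,o in views:
        c,d=ray(n,uv,o); d=d/np.linalg.norm(d); P=np.eye(3)-np.outer(d,d); A+=P;b+=P@c
    x=np.linalg.solve(A,b); return x,[np.linalg.norm(proj(n,x,o)-uv) for n,uv,o in views]
E
python3 - <<'E'
import cv2
a=cv2.imread('pics/top0.png')[125:255,205:375]; cv2.imwrite('pics/topz.png',cv2.resize(a,None,fx=4.5,fy=4.5,interpolation=cv2.INTER_CUBIC))
a=cv2.imread('pics/scene0.png')[165:285,220:350]; cv2.imwrite('pics/scenez.png',cv2.resize(a,None,fx=5,fy=5,interpolation=cv2.INTER_CUBIC))
E
```

```text
(no output)
```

View pics/topz.png

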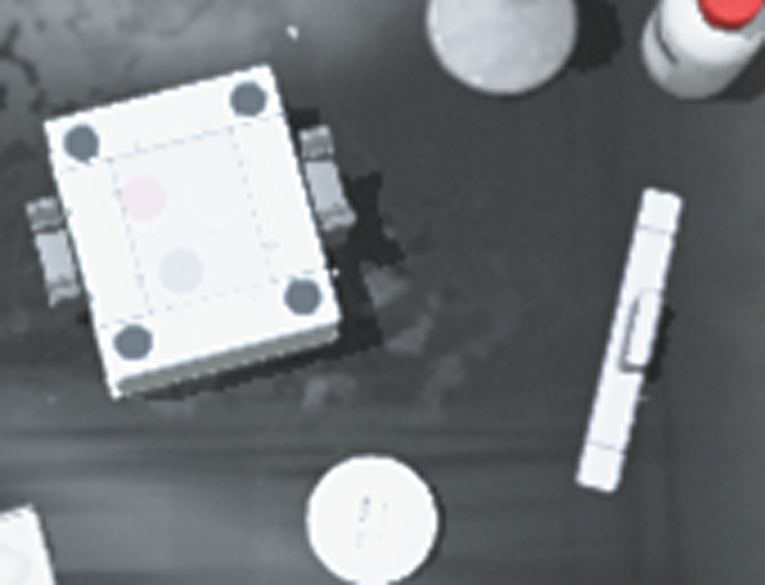

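View pics/scenez.png

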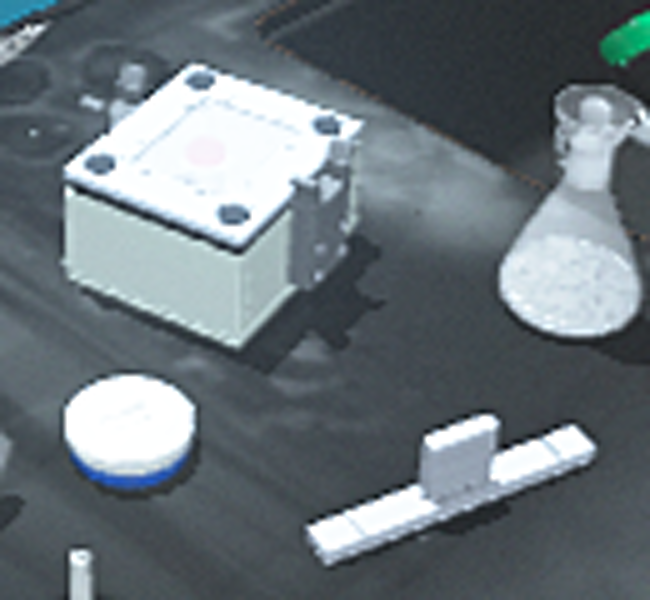

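```bash
cat > m.py <<'E'
from h import *
t=cv2.imread('pics/top0.png'); s=cv2.imread('pics/scene0.png')
def blob(im,u,v,r=6):
    u0,v0=int(round(u)),int(round(v)); g=cv2.cvtColor(im,cv2.COLOR_BGR2GRAY)[v0-r:v0+r+1,u0-r:u0+r+1].astype(float)
    yy,xx=np.mgrid[-r:r+1,-r:r+1]; w=np.clip(205-g,0,None)*(xx**2+yy**2<=r*r); return np.array([u0+(w*xx).sum()/w.sum(),v0+(w*yy).sum()/w.sum()])
tz=lambda u,v:np.array([(u+.5)/4.5-.5+205,(v+.5)/4.5-.5+125]); sz=lambda u,v:np.array([(u+.5)/5-.5+220,(v+.5)/5-.5+165])
B={'BL':((81,142),(202,80)),'BR':((248,99),(328,126)),'FL':((133,342),(99,164)),'FR':((303,297),(233,213))}
P={}
for k,(a,b) in B.items():
    pt=blob(t,*tz(*a),5); ps=blob(s,*sz(*b),4)
    x,e=tri([('top',pt,None),('scene',ps,None)]); P[k]=x
    print(k,tz(*a).round(1),pt.round(1),sz(*b).round(1),ps.round(1),x.round(4),np.round(e,2),'z.09:',onz('top',pt,.088).round(4))
c=sum(P.values())/4; print('c',c)
vx=(P['BL']+P['BR']-P['FL']-P['FR'])/2; vy=(P['BL']+P['FL']-P['BR']-P['FR'])/2
print(np.linalg.norm(vx),np.linalg.norm(vy),'yaw x',np.arctan2(vx[1],vx[0]),'y',np.arctan2(-vy[0],vy[1]))
# tab top corners: top & scene
x,e=tri([('top',tz(656,292),None),('scene',sz(495,420),None)]);print('tab back R?',x,e)
for n,a in [('bar end back L',(647,190)),('bR',(681,198)),('fR',(614,491)),('fL',(578,483))]: print(n,onz('top',tz(*a),.012).round(4))
for n,a in [('tab bL',(640,292)),('tab bR',(659,293)),('tab fR',(643,370)),('fL',(624,368))]: print(n,onz('top',tz(*a),.054).round(4))
for n,a in [('s b',(575,425)),('s bR',(596,450)),('fR',(320,548)),('fL',(307,532))]: print(n,onz('scene',sz(*a),.012).round(4))
for n,a in [('tab fL',(424,435)),('tab bL',(487,415)),('bR',(498,421)),('fR',(435,444))]: print(n,onz('scene',sz(*a),.054).round(4))
E
python3 m.py
```

```text
BL [222.6 156.2] [222.7 156.4] [260.  180.6] [260.  180.2] [0.6194 0.1035 0.0897] [0.65 0.49] z.09: [0.6185 0.1046 0.088 ]
BR [259.7 146.6] [259.7 146.7] [285.2 189.8] [285.2 189.7] [0.6426 0.0107 0.0867] [0.52 0.41] z.09: [0.6413 0.0116 0.088 ]
FL [234.2 200.6] [234.2 200.7] [239.4 197.4] [239.5 197.3] [0.5066 0.0773 0.0875] [0.26 0.21] z.09: [0.5061 0.0777 0.088 ]
FR [271.9 190.6] [271.8 190.5] [266.2 207.2] [266.3 207.6] [ 0.5302 -0.0162  0.0863] [0.42 0.34] z.09: [ 0.5291 -0.0155  0.088 ]
c [0.57471435 0.04384436 0.08755307]
0.11572275152174794 0.0960684766032586 yaw x 0.23147349147840351 y 0.24583477534610443
tab back R? [ 0.53321582 -0.21871519  0.05350448] [np.float64(0.30369312994052494), np.float64(0.28390442970685814)]
bar end back L [ 0.601 -0.225  0.012]
bR [ 0.5958 -0.2453  0.012 ]
fR [ 0.4233 -0.1957  0.012 ]
fL [ 0.4286 -0.1748  0.012 ]
tab bL [ 0.5328 -0.2088  0.054 ]
tab bR [ 0.5319 -0.2198  0.054 ]
tab fR [ 0.4881 -0.2081  0.054 ]
fL [ 0.4895 -0.1972  0.054 ]
s b [ 0.6037 -0.2276  0.012 ]
s bR [ 0.5954 -0.2487  0.012 ]
fR [ 0.4241 -0.1927  0.012 ]
fL [ 0.4276 -0.1797  0.012 ]
tab fL [ 0.4957 -0.2005  0.054 ]
tab bL [ 0.5335 -0.2138  0.054 ]
bR [ 0.5341 -0.2211  0.054 ]
fR [ 0.4946 -0.2092  0.054 ]
```

```bash
cat >> h.py <<'E'
def go(x,y,z,yaw,obs=None):
    o=obs or get_obs(); R0=R.from_euler('xyz',o['eef_rot']); R1=R.from_euler('xyz',[np.pi,0,yaw])
    lin=R0.inv().apply(np.array([x,y,z])-o['ee_pos'])*1000; tw=(R0.inv()*R1).as_rotvec()
    print('lin',lin.round(1),'turn',tw.round(4)); return lin,tw
E
python3 -c "
from h import *
go(.507,.077,.20,1.81)"
```

```text
lin [-460.5 -324.2    5.3] turn [-8.0000e-04  4.0000e-04  1.0268e+00]
```

Emit:
play_rows:
  moves:
    - {"claw": 0,"linear": [-460,-324,5],"turn": [0,0,1.027]}
    - {"claw": 0,"linear": [-460,-324,5],"turn": [0,0,1.027]}
    - {"claw": 0,"linear": [-460,-324,5],"turn": [0,0,1.027]}
    - {"claw": 0,"linear": [-460,-324,5],"turn": [0,0,1.027]}
    - {"claw": 0,"linear": [-460,-324,5],"turn": [0,0,1.027]}
    - {"claw": 0,"linear": [-460,-324,5],"turn": [0,0,1.027]}
    - {"claw": 0,"linear": [-460,-324,5],"turn": [0,0,1.027]}
    - {"claw": 0,"linear": [-460,-324,5],"turn": [0,0,1.027]}

```text
time_s: 1.15
ee_pos: [0.4694, 0.1254, 0.2009]
eef_rot: [-3.141, 0.001, 1.81]
force: [-0.2, 1.7, -0.9]
grip_width: 0.0172
```

```bash
python3 - <<'E'
from h import *
o=get_obs(); im=vision.camera('wrist'); cv2.imwrite('pics/w1.png',im); print(o['ee_pos'],o['eef_rot'],o['joint_vel'])
np.save('o1.npy',o,allow_pickle=True)
o=get_obs();go(.507,.077,.20,1.81)
go(.507,.077,.10,1.81)
E
```

```text
[0.46935709 0.12535118 0.20088282] [-3.14124396e+00  6.06012165e-04  1.80966423e+00] [-9.66145802e-01  3.76920525e-01 -4.17768975e-01 -8.18136878e-04
  3.86061215e-02 -9.61355323e-01]
lin [-50.4  23.5   0.7] turn [-0.0001  0.0022 -0.0037]
lin [-50.2  23.5 100.7] turn [-0.0001  0.0022 -0.0037]
```

View pics/w1.png

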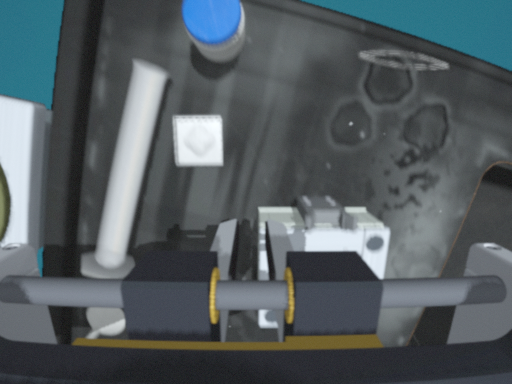

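The wrist picture shows the left side of the box, with the left fork at (320,212) and the back-left boss at (375,243). The fingers were still closing. Next I'll go above the front-left boss.

Emit:
play_rows:
  moves:
    - {"claw": 0,"linear": [-50,23.5,0],"turn": [0,0,0]}
    - {"claw": 0,"linear": [-50,23.5,50],"turn": [0,0,0]}
    - {"claw": 0,"linear": [-50,23.5,97],"turn": [0,0,0]}
    - {"claw": 0,"linear": [-50,23.5,105],"turn": [0,0,0]}
    - {"claw": 0,"linear": [-50,23.5,105],"turn": [0,0,0]}
    - {"claw": 0,"linear": [-50,23.5,105],"turn": [0,0,0]}

```text
time_s: 1.95
ee_pos: [0.5079, 0.0774, 0.0975]
eef_rot: [3.139, 0.003, 1.807]
force: [-0.9, -0.5, -0.2]
grip_width: 0.0003
```

Emit:
play_rows:
  moves:
    - {"claw": 0,"linear": [0,0,5],"turn": [0,0,0]}
    - {"claw": 0,"linear": [0,0,7.5],"turn": [0,0,0]}
    - {"claw": 0,"linear": [0,0,9.5],"turn": [0,0,0]}
    - {"claw": 0,"linear": [0,0,11],"turn": [0,0,0]}
    - {"claw": 0,"linear": [0,0,12],"turn": [0,0,0]}
    - {"claw": 0,"linear": [0,0,13],"turn": [0,0,0]}
    - {"claw": 0,"linear": [0,0,13],"turn": [0,0,0]}

```text
time_s: 2.82
ee_pos: [0.5077, 0.0777, 0.0851]
eef_rot: [3.139, 0.002, 1.807]
force: [-6.4, 2.3, 9.2]
grip_width: 0.0004
```

Emit:
play_rows:
  moves:
    - {"claw": 0,"linear": [0,0,1.5],"turn": [0,0,0]}
    - {"claw": 0,"linear": [0,0,3],"turn": [0,0,0]}
    - {"claw": 0,"linear": [0,0,4],"turn": [0,0,0]}
    - {"claw": 0,"linear": [0,0,4.5],"turn": [0,0,0]}
    - {"claw": 0,"linear": [0,0,4.5],"turn": [0,0,0]}

```text
time_s: 3.45
ee_pos: [0.5077, 0.0778, 0.0825]
eef_rot: [3.139, 0.002, 1.807]
force: [-13.4, -1.2, 27.9]
grip_width: 0.0005
```

Emit:
play_rows:
  moves:
    - {"claw": 0,"linear": [0,0,-10],"turn": [0,0,0]}
    - {"claw": 0,"linear": [0,0,-25],"turn": [0,0,0]}
    - {"claw": 0,"linear": [0,0,-25],"turn": [0,0,0]}

```text
time_s: 3.82
ee_pos: [0.5082, 0.0778, 0.1087]
eef_rot: [3.137, 0.002, 1.807]
force: [0.5, 0.3, -0.8]
grip_width: 0.0008
```

```bash
python3 - <<'E'
from h import *
o=get_obs(); im=vision.camera('scene'); cv2.imwrite('pics/s2.png',cv2.resize(im[150:250,200:330],None,fx=5,fy=5,interpolation=cv2.INTER_CUBIC)); print(o['ee_pos'],o['force'])
go(.6415,.011,.107,1.81)
go(.53,-.0155,.1,1.81)
go(.619,.104,.1,1.81)
E
```

```text
[0.50823497 0.07784277 0.10873101] [ 0.51966331  0.28933248 -0.84862897]
lin [-96.2 114.4   1.5] turn [ 0.0036  0.0023 -0.0033]
lin [-95.9  -0.3   8.1] turn [ 0.0036  0.0023 -0.0033]
lin [ -0.5 114.2   8.3] turn [ 0.0036  0.0023 -0.0033]
```

View pics/s2.png

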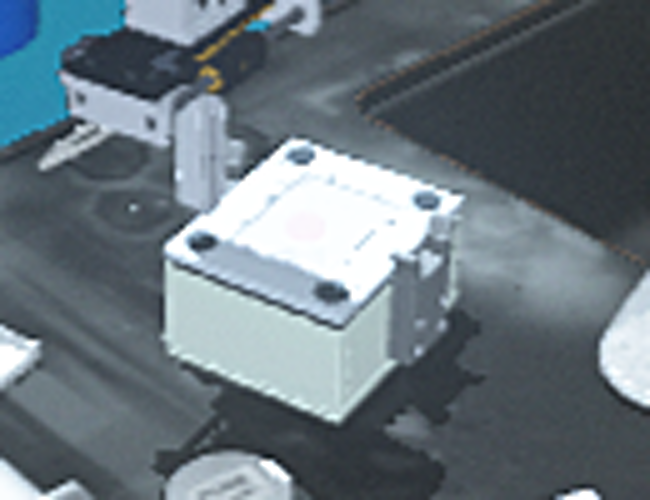

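The front-left corner is down at (203,242) and the back-right corner stands up. Back right is next.

Emit:
play_rows:
  moves:
    - {"claw": 0,"linear": [-48,57,-5],"turn": [0.003,0.002,-0.003]}
    - {"claw": 0,"linear": [-80,95,-5],"turn": [0.003,0.002,-0.003]}
    - {"claw": 0,"linear": [-96,114,-2],"turn": [0.003,0.002,-0.003]}
    - {"claw": 0,"linear": [-96,114,2],"turn": [0.003,0.002,-0.003]}
    - {"claw": 0,"linear": [-96,114,6],"turn": [0.003,0.002,-0.003]}
    - {"claw": 0,"linear": [-96,114,6],"turn": [0.003,0.002,-0.003]}

```text
time_s: 4.62
ee_pos: [0.6404, 0.0117, 0.1022]
eef_rot: [-3.141, 0.0, 1.81]
force: [-0.2, -0.5, -0.7]
grip_width: 0.0002
```

Emit:
play_rows:
  moves:
    - {"claw": 0,"linear": [0,0,3],"turn": [0,0,0]}
    - {"claw": 0,"linear": [0,0,6],"turn": [0,0,0]}
    - {"claw": 0,"linear": [0,0,9],"turn": [0,0,0]}
    - {"claw": 0,"linear": [0,0,12],"turn": [0,0,0]}
    - {"claw": 0,"linear": [0,0,14],"turn": [0,0,0]}
    - {"claw": 0,"linear": [0,0,16],"turn": [0,0,0]}
    - {"claw": 0,"linear": [0,0,18],"turn": [0,0,0]}
    - {"claw": 0,"linear": [0,0,19],"turn": [0,0,0]}

```text
time_s: 5.62
ee_pos: [0.6409, 0.0114, 0.0845]
eef_rot: [3.14, 0.001, 1.81]
force: [-2.7, -1.8, 10.0]
grip_width: 0.0003
```

Emit:
play_rows:
  moves:
    - {"claw": 0,"linear": [0,0,1.5],"turn": [0,0,0]}
    - {"claw": 0,"linear": [0,0,2.5],"turn": [0,0,0]}
    - {"claw": 0,"linear": [0,0,3.5],"turn": [0,0,0]}
    - {"claw": 0,"linear": [0,0,4],"turn": [0,0,0]}
    - {"claw": 0,"linear": [0,0,4],"turn": [0,0,0]}

```text
time_s: 6.25
ee_pos: [0.6414, 0.0111, 0.0829]
eef_rot: [3.138, 0.002, 1.81]
force: [-8.4, -1.4, 19.6]
grip_width: 0.0006
```

Emit:
play_rows:
  moves:
    - {"claw": 0,"linear": [0,0,2.5],"turn": [0,0,0]}
    - {"claw": 0,"linear": [0,0,3.0],"turn": [0,0,0]}
    - {"claw": 0,"linear": [0,0,3.0],"turn": [0,0,0]}

```text
time_s: 6.62
ee_pos: [0.6415, 0.0111, 0.0828]
eef_rot: [3.137, 0.002, 1.81]
force: [-13.8, 0.4, 25.2]
grip_width: 0.0003
```

Emit:
play_rows:
  moves:
    - {"claw": 0,"linear": [0,0,-12],"turn": [0,0,0]}
    - {"claw": 0,"linear": [0,0,-22],"turn": [0,0,0]}
    - {"claw": 0,"linear": [0,0,-22],"turn": [0,0,0]}

```text
time_s: 7.0
ee_pos: [0.6418, 0.0111, 0.1055]
eef_rot: [3.136, 0.003, 1.81]
force: [-0.4, 0.1, -0.3]
grip_width: 0.0003
```

```bash
python3 - <<'E'
from h import *
print(get_obs()['ee_pos'])
go(.53,-.0155,.1,1.81)
E
```

```text
[0.64183217 0.0110724  0.10553619]
lin [   0.7 -115.     4.9] turn [0.0058 0.0025 0.0003]
```

Emit:
play_rows:
  moves:
    - {"claw": 0,"linear": [0,-50,-8],"turn": [0.005,0.002,0]}
    - {"claw": 0,"linear": [0,-100,-8],"turn": [0.005,0.002,0]}
    - {"claw": 0,"linear": [0.5,-115,0],"turn": [0.005,0.002,0]}
    - {"claw": 0,"linear": [0.5,-115,6],"turn": [0.005,0.002,0]}
    - {"claw": 0,"linear": [0.5,-115,7],"turn": [0.005,0.002,0]}

```text
time_s: 7.62
ee_pos: [0.5305, -0.0156, 0.0973]
eef_rot: [3.141, 0.0, 1.81]
force: [0.4, -0.0, 0.7]
grip_width: 0.0004
```

Emit:
play_rows:
  moves:
    - {"claw": 0,"linear": [0,0,4],"turn": [0,0,0]}
    - {"claw": 0,"linear": [0,0,7],"turn": [0,0,0]}
    - {"claw": 0,"linear": [0,0,9],"turn": [0,0,0]}
    - {"claw": 0,"linear": [0,0,11],"turn": [0,0,0]}
    - {"claw": 0,"linear": [0,0,13],"turn": [0,0,0]}
    - {"claw": 0,"linear": [0,0,15],"turn": [0,0,0]}
    - {"claw": 0,"linear": [0,0,16],"turn": [0,0,0]}

```text
time_s: 8.5
ee_pos: [0.5306, -0.0158, 0.0822]
eef_rot: [3.141, 0.001, 1.81]
force: [-7.4, -0.8, 17.3]
grip_width: 0.0003
```

Emit:
play_rows:
  moves:
    - {"claw": 0,"linear": [0,0,1.5],"turn": [0,0,0]}
    - {"claw": 0,"linear": [0,0,2.5],"turn": [0,0,0]}
    - {"claw": 0,"linear": [0,0,2.5],"turn": [0,0,0]}

```text
time_s: 8.88
ee_pos: [0.5308, -0.0159, 0.082]
eef_rot: [3.14, 0.001, 1.81]
force: [-13.4, 0.3, 28.6]
grip_width: 0.0006
```

Emit:
play_rows:
  moves:
    - {"claw": 0,"linear": [0,0,-12],"turn": [0,0,0]}
    - {"claw": 0,"linear": [0,0,-22],"turn": [0,0,0]}
    - {"claw": 0,"linear": [0,0,-22],"turn": [0,0,0]}

```text
time_s: 9.25
ee_pos: [0.5312, -0.0159, 0.1046]
eef_rot: [3.139, 0.002, 1.81]
force: [-0.5, -0.1, -0.6]
grip_width: 0.0005
```

```bash
python3 - <<'E'
from h import *
print(get_obs()['ee_pos'])
go(.619,.1035,.1,1.81)
E
```

```text
[ 0.53118483 -0.01591569  0.10463839]
lin [ 95.2 113.6   4.8] turn [0.0028 0.0018 0.0005]
```

Emit:
play_rows:
  moves:
    - {"claw": 0,"linear": [40,48,-8],"turn": [0.003,0.002,0]}
    - {"claw": 0,"linear": [75,90,-8],"turn": [0.003,0.002,0]}
    - {"claw": 0,"linear": [95,113.5,-2],"turn": [0.003,0.002,0]}
    - {"claw": 0,"linear": [95,113.5,4],"turn": [0.003,0.002,0]}
    - {"claw": 0,"linear": [95,113.5,7],"turn": [0.003,0.002,0]}
    - {"claw": 0,"linear": [95,113.5,7],"turn": [0.003,0.002,0]}

```text
time_s: 10.0
ee_pos: [0.6185, 0.1024, 0.0976]
eef_rot: [-3.141, -0.0, 1.809]
force: [-0.6, 0.7, -0.2]
grip_width: 0.0004
```

Emit:
play_rows:
  moves:
    - {"claw": 0,"linear": [0,0,4],"turn": [0,0,0]}
    - {"claw": 0,"linear": [0,0,7],"turn": [0,0,0]}
    - {"claw": 0,"linear": [0,0,9],"turn": [0,0,0]}
    - {"claw": 0,"linear": [0,0,11],"turn": [0,0,0]}
    - {"claw": 0,"linear": [0,0,13],"turn": [0,0,0]}
    - {"claw": 0,"linear": [0,0,15],"turn": [0,0,0]}
    - {"claw": 0,"linear": [0,0,17],"turn": [0,0,0]}

```text
time_s: 10.88
ee_pos: [0.619, 0.1024, 0.0816]
eef_rot: [3.141, 0.0, 1.809]
force: [-7.8, -2.3, 22.9]
grip_width: 0.0004
```

Emit:
play_rows:
  moves:
    - {"claw": 0,"linear": [0,0,1.5],"turn": [0,0,0]}
    - {"claw": 0,"linear": [0,0,2],"turn": [0,0,0]}
    - {"claw": 0,"linear": [0,0,2],"turn": [0,0,0]}

```text
time_s: 11.25
ee_pos: [0.619, 0.1024, 0.0816]
eef_rot: [3.14, 0.0, 1.81]
force: [-11.8, -2.4, 20.7]
grip_width: 0.0004
```

Emit:
play_rows:
  moves:
    - {"claw": 0,"linear": [0,0,-12],"turn": [0,0,0]}
    - {"claw": 0,"linear": [0,0,-25],"turn": [0,0,0]}
    - {"claw": 0,"linear": [0,0,-25],"turn": [0,0,0]}

```text
time_s: 11.62
ee_pos: [0.6196, 0.1025, 0.1078]
eef_rot: [3.138, 0.0, 1.81]
force: [0.4, -0.2, 0.2]
grip_width: 0.0006
```

```bash
python3 - <<'E'
from h import *
print(get_obs()['ee_pos'])
go(.507,.077,.09,1.81)
E
```

```text
[0.61955292 0.10252683 0.10775762]
lin [   1.8 -115.5   17.3] turn [ 0.0036  0.0005 -0.0004]
```

Emit:
play_rows:
  moves:
    - {"claw": 0,"linear": [1,-55,-6],"turn": [0.003,0,0]}
    - {"claw": 0,"linear": [2,-105,-6],"turn": [0.003,0,0]}
    - {"claw": 0,"linear": [2,-115.5,8],"turn": [0.003,0,0]}
    - {"claw": 0,"linear": [2,-115.5,18],"turn": [0.003,0,0]}
    - {"claw": 0,"linear": [2,-115.5,22],"turn": [0.003,0,0]}
    - {"claw": 0,"linear": [2,-115.5,25],"turn": [0.003,0,0]}
    - {"claw": 0,"linear": [2,-115.5,28],"turn": [0.003,0,0]}
    - {"claw": 0,"linear": [2,-115.5,28],"turn": [0.003,0,0]}

```text
time_s: 12.62
ee_pos: [0.5076, 0.0773, 0.0815]
eef_rot: [3.14, 0.001, 1.81]
force: [-12.2, -1.4, 28.7]
grip_width: 0.0004
```

Emit:
play_rows:
  moves:
    - {"claw": 0,"linear": [0,0,-12],"turn": [0,0,0]}
    - {"claw": 0,"linear": [0,0,-25],"turn": [0,0,0]}
    - {"claw": 0,"linear": [0,0,-25],"turn": [0,0,0]}

```text
time_s: 13.0
ee_pos: [0.5082, 0.0774, 0.1075]
eef_rot: [3.138, 0.001, 1.81]
force: [-0.2, -0.3, -0.4]
grip_width: 0.0005
```

```bash
python3 - <<'E'
from h import *
print(get_obs()['ee_pos'])
go(.641,.0115,.09,1.81)
E
```

```text
[0.50819514 0.07738977 0.10748369]
lin [-95.5 113.4  18. ] turn [ 0.0036  0.001  -0.0001]
```

Emit:
play_rows:
  moves:
    - {"claw": 0,"linear": [-45,54,-6],"turn": [0.003,0.001,0]}
    - {"claw": 0,"linear": [-80,95,-6],"turn": [0.003,0.001,0]}
    - {"claw": 0,"linear": [-95.5,113.5,6],"turn": [0.003,0.001,0]}
    - {"claw": 0,"linear": [-95.5,113.5,17],"turn": [0.003,0.001,0]}
    - {"claw": 0,"linear": [-95.5,113.5,22],"turn": [0.003,0.001,0]}
    - {"claw": 0,"linear": [-95.5,113.5,25],"turn": [0.003,0.001,0]}
    - {"claw": 0,"linear": [-95.5,113.5,28],"turn": [0.003,0.001,0]}
    - {"claw": 0,"linear": [-95.5,113.5,28],"turn": [0.003,0.001,0]}

```text
time_s: 14.0
ee_pos: [0.641, 0.012, 0.0817]
eef_rot: [3.14, 0.0, 1.81]
force: [-6.9, 0.8, 11.2]
grip_width: 0.0003
```

Emit:
play_rows:
  moves:
    - {"claw": 0,"linear": [0,0,-12],"turn": [0,0,0]}
    - {"claw": 0,"linear": [0,0,-35],"turn": [0,0,0]}
    - {"claw": 0.5,"linear": [0,0,-60],"turn": [0,0,0]}
    - {"claw": 0.5,"linear": [0,0,-60],"turn": [0,0,0]}

```text
time_s: 14.5
ee_pos: [0.6418, 0.0121, 0.1444]
eef_rot: [3.136, 0.001, 1.811]
force: [0.6, 0.7, -0.2]
grip_width: 0.0172
```

```bash
python3 - <<'E'
from h import *
print(get_obs()['ee_pos'])
go(.50,-.14,.17,2.858)
E
```

```text
[0.64183393 0.01210103 0.14439071]
lin [-114.1 -173.8  -26.5] turn [ 0.0046  0.0043 -1.0473]
```

```bash
python3 - <<'E'
from h import *
go(.605,-.075,.23,1.81)
E
```

```text
lin [-76.  -56.  -85.8] turn [0.0059 0.0013 0.0007]
```

Emit:
play_rows:
  moves:
    - {"claw": 0.5,"linear": [-20,-20,-50],"turn": [0.006,0,0]}
    - {"claw": 0.5,"linear": [-60,-45,-86],"turn": [0.006,0,0]}
    - {"claw": 0.5,"linear": [-76,-56,-86],"turn": [0.006,0,0]}
    - {"claw": 0.5,"linear": [-76,-56,-86],"turn": [0.006,0,0]}
    - {"claw": 0.5,"linear": [-76,-56,-86],"turn": [0.006,0,0]}
    - {"claw": 0.5,"linear": [-76,-56,-86],"turn": [0.006,0,0]}

```text
time_s: 15.25
ee_pos: [0.605, -0.074, 0.2291]
eef_rot: [-3.14, 0.001, 1.812]
force: [-0.4, -0.9, 0.3]
grip_width: 0.0471
```

```bash
python3 - <<'E'
from h import *
import pickle
o=get_obs(); im=vision.camera('wrist'); cv2.imwrite('pics/w3.png',im); pickle.dump(o,open('w3.pkl','wb')); print(o['ee_pos'],abs(o['joint_vel']).max())
t=vision.camera('top'); cv2.imwrite('pics/top3.png',t)
s=vision.camera('scene'); cv2.imwrite('pics/scene3.png',s)
go(.51,-.19,.17,2.858)
E
```

```text
[ 0.60503882 -0.0739951   0.22908983] 0.0065088040967808194
lin [ -89.5 -119.8   59.9] turn [-1.2000e-03  5.0000e-04 -1.0466e+00]
```

View pics/w3.png

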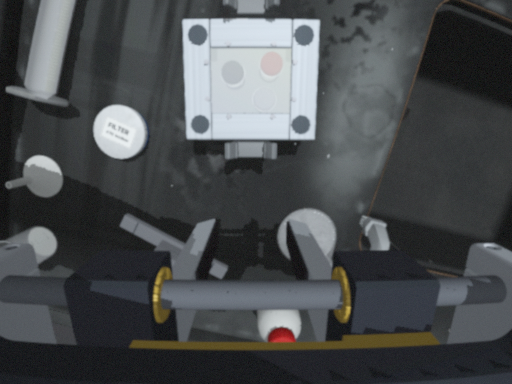

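The lid shows whole, with bosses at about (197,35), (304,35), (200,124) and (301,124). The forks are at (250,5) and (251,149).

```bash
cat > m2.py <<'E'
from h import *
import pickle
o=pickle.load(open('w3.pkl','rb')); im=cv2.imread('pics/w3.png')
def blob(im,u,v,r,th):
    u0,v0=int(round(u)),int(round(v)); g=cv2.cvtColor(im,cv2.COLOR_BGR2GRAY)[v0-r:v0+r+1,u0-r:u0+r+1].astype(float)
    yy,xx=np.mgrid[-r:r+1,-r:r+1]; w=np.clip(th-g,0,None); w=w*(xx**2+yy**2<=r*r); return np.array([u0+(w*xx).sum()/w.sum(),v0+(w*yy).sum()/w.sum()])
P={}
for k,p in {'FL':(197,35),'BL':(304,35),'FR':(200,124),'BR':(301,124)}.items():
    q=blob(im,*p,12,150); q=blob(im,*q,12,150); P[k]=onz('wrist',q,.0815,o); print(k,q.round(1),P[k].round(4))
    t3=None
c=sum(P.values())/4
vx=(P['BL']+P['BR']-P['FL']-P['FR'])/2; vy=(P['BL']+P['FL']-P['BR']-P['FR'])/2
print('c',c,np.linalg.norm(vx),np.linalg.norm(vy),'yaw',np.arctan2(vx[1],vx[0]),np.arctan2(-vy[0],vy[1]))
t=cv2.imread('pics/top3.png'); s=cv2.imread('pics/scene3.png')
B={'BL':(222.7,156.4),'BR':(259.7,146.7),'FL':(234.2,200.7),'FR':(271.8,190.5)}
S={'BL':(260,180.2),'BR':(285.2,189.7),'FL':(239.5,197.3),'FR':(266.3,207.6)}
cv2.imwrite('pics/w3z.png',cv2.resize(im[0:170,170:335],None,fx=3.5,fy=3.5,interpolation=cv2.INTER_CUBIC))
cv2.imwrite('pics/s3z.png',cv2.resize(s[160:285,220:350],None,fx=4.5,fy=4.5,interpolation=cv2.INTER_CUBIC))
E
python3 m2.py
```

```text
FL [197.2  34.5] [0.5069 0.0774 0.0815]
BL [303.7  34.8] [0.6193 0.1047 0.0815]
FR [199.8 124. ] [ 0.5295 -0.0155  0.0815]
BR [300.5 124.4] [0.6417 0.0117 0.0815]
c [0.57436855 0.04456258 0.0815    ] 0.11557761654570074 0.09563880938334061 yaw 0.23805226732792542 0.23804824216939785
```

View pics/w3z.png

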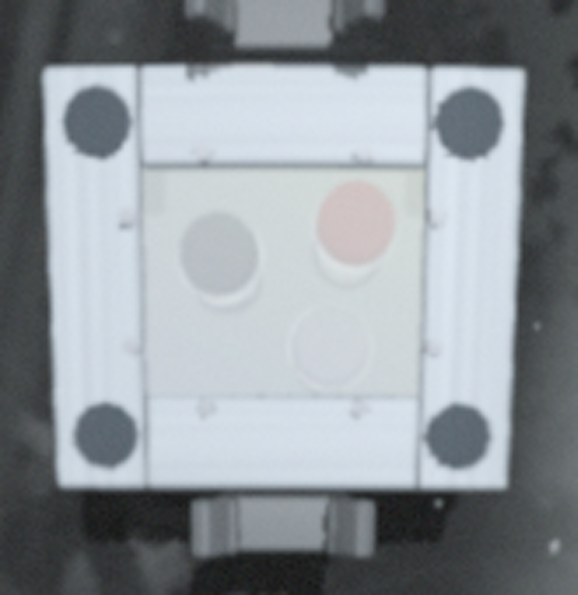

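View pics/s3z.png

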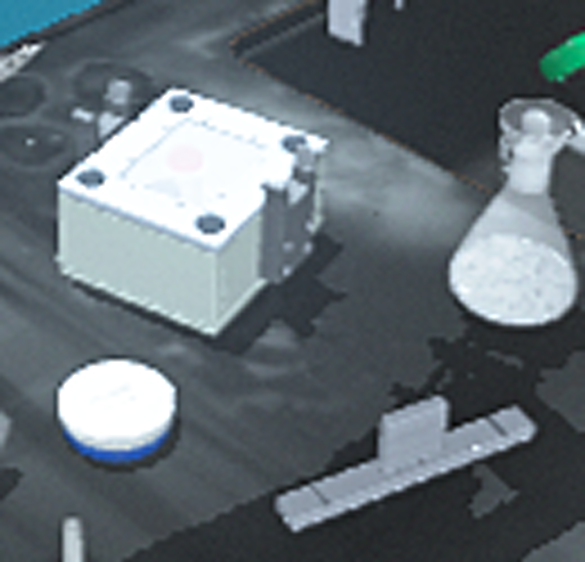

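```bash
python3 - <<'E'
from h import *
import pickle
o=pickle.load(open('w3.pkl','rb'))
z=lambda u,v:((u+.5)/3.5-.5+170,(v+.5)/3.5-.5)
Q=[onz('wrist',z(*p),.0825,o) for p in [(238,525),(327,525),(235,25),(330,25)]]
print(np.round(Q,4)); print(np.linalg.norm(Q[0]-Q[1]),np.linalg.norm(Q[2]-Q[3]))
a=(Q[0]+Q[1])/2;b=(Q[2]+Q[3])/2; print('mid',(a+b)/2,'yaw',np.arctan2(-(b-a)[0],(b-a)[1]),np.linalg.norm(b-a))
# x offset of slots from lid centre in lid frame
c=np.array([.57437,.04456]);u=np.array([np.cos(.238),np.sin(.238)]); v=np.array([-u[1],u[0]])
for q in (a,b): print((q[:2]-c)@u,(q[:2]-c)@v)
# right fork near edge (lid side) and outer edge
for p in [(283,497),(283,552),(283,47)]: q=onz('wrist',z(*p),.0825,o); print('y',(q[:2]-c)@v)
E
```

```text
[[ 0.5785 -0.0336  0.0825]
 [ 0.6072 -0.0265  0.0825]
 [ 0.5424  0.1143  0.0825]
 [ 0.5705  0.1212  0.0825]]
0.029568592051031902 0.028944410219484816
mid [0.5746624 0.0438246 0.0825   ] yaw 0.24145295281212054 0.1522100590473082
0.00037357028471446814 -0.07688817789896214
-0.00015200282231339575 0.07532097375787553
y -0.06771713848195521
y -0.08584757684364121
y 0.06894868791445923
```

Slots measure 29 mm wide and 152 mm apart, which agrees with the text. The seat is at (0.5745, 0.0443) with yaw 0.239. Now I'll measure the bar with the wrist camera.

```bash
python3 - <<'E'
from h import *
go(.605,-.238,.23,2.858)
E
```

```text
lin [-1.589e+02 -3.900e+01 -1.000e-01] turn [-1.2000e-03  5.0000e-04 -1.0466e+00]
```

Emit:
play_rows:
  moves:
    - {"claw": 0.6,"linear": [-159,-39,0],"turn": [0,0,-1.047]}
    - {"claw": 0.6,"linear": [-159,-39,0],"turn": [0,0,-1.047]}
    - {"claw": 0.6,"linear": [-159,-39,0],"turn": [0,0,-1.047]}
    - {"claw": 0.6,"linear": [-159,-39,0],"turn": [0,0,-1.047]}
    - {"claw": 0.6,"linear": [-159,-39,0],"turn": [0,0,-1.047]}
    - {"claw": 0.6,"linear": [-159,-39,0],"turn": [0,0,-1.047]}
    - {"claw": 0.6,"linear": [-159,-39,0],"turn": [0,0,-1.047]}
    - {"claw": 0.6,"linear": [-159,-39,0],"turn": [0,0,-1.047]}

```text
time_s: 16.4
ee_pos: [0.6052, -0.238, 0.2298]
eef_rot: [-3.14, -0.0, 2.856]
force: [-0.4, -0.3, -0.3]
grip_width: 0.0561
```

```bash
python3 - <<'E'
from h import *
import pickle
o=get_obs(); im=vision.camera('wrist'); cv2.imwrite('pics/w4.png',im); pickle.dump(o,open('w4.pkl','wb')); print(o['ee_pos'],o['eef_rot'],abs(o['joint_vel']).max(),o['time_s'])
cv2.imwrite('pics/w4z.png',cv2.resize(im[0:200,150:360],None,fx=3,fy=3,interpolation=cv2.INTER_CUBIC))
E
```

```text
[ 0.60516908 -0.2379917   0.22984947] [-3.14031974e+00 -1.14818641e-04  2.85584297e+00] 0.008653207318341884 16.4
```

View pics/w4z.png

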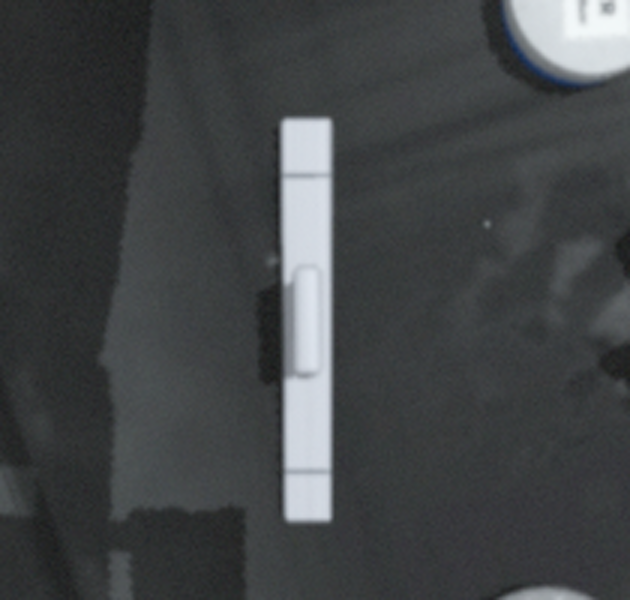

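The bar's top face spans zoom pixels (281,118) to (332,521), and the tab top spans (295,265) to (321,375).

```bash
python3 - <<'E'
from h import *
import pickle
o=pickle.load(open('w4.pkl','rb'))
z=lambda u,v:np.array(((u+.5)/3-.5+150,(v+.5)/3-.5))
Q=[onz('wrist',z(*p),.012,o) for p in [(281,118),(332,118),(332,521),(284,521)]]
print(np.round(Q,4),sum(Q)/4); d=(Q[0]+Q[1]-Q[2]-Q[3])/2; print(np.linalg.norm(d),np.linalg.norm(Q[0]-Q[1]),'ang',np.arctan2(d[1],d[0]))
T=[onz('wrist',z(*p),.054,o) for p in [(295,265),(321,265),(321,375),(296,375)]]
print(np.round(T,4),sum(T)/4)
# two-view height of the bar/tab: wrist + top0
tz=lambda u,v:np.array([(u+.5)/4.5-.5+205,(v+.5)/4.5-.5+125])
for a,b in [((321,265),(624,368)),((296,375),(659,293)),((332,118),(578,483)),((281,118),(614,491)),((284,521),(681,198))]: print(tri([('wrist',z(*a),o),('top',tz(*b),None)]))
c=sum(T)/4
go(c[0],c[1],.08,2.858); 
E
```

```text
[[ 0.424  -0.1958  0.012 ]
 [ 0.4303 -0.1742  0.012 ]
 [ 0.603  -0.2236  0.012 ]
 [ 0.5965 -0.2458  0.012 ]] [ 0.51342507 -0.20982747  0.012     ]
0.1795976399210018 0.022439142070769736 ang 2.8612774672690646
[[ 0.4912 -0.2086  0.054 ]
 [ 0.4942 -0.1985  0.054 ]
 [ 0.5361 -0.2106  0.054 ]
 [ 0.5332 -0.2205  0.054 ]] [ 0.51366568 -0.20956538  0.054     ]
(array([ 0.49186874, -0.19867992,  0.04199624]), [np.float64(0.9286484745536924), np.float64(0.4508138809541366)])
(array([ 0.53293353, -0.22071274,  0.04882127]), [np.float64(0.15311647802108558), np.float64(0.07477554181983549)])
(array([ 0.42920748, -0.17456949,  0.00985685]), [np.float64(0.5813844521460673), np.float64(0.29296071150777014)])
(array([ 0.42347934, -0.19580998,  0.01060154]), [np.float64(0.12678268597830786), np.float64(0.06371110076028738)])
(array([ 0.59690539, -0.24615547,  0.00760477]), [np.float64(0.15283556630752068), np.float64(0.08301908194415583)])
lin [ 95.8   1.7 149.8] turn [-0.0013 -0.0002 -0.0017]
```

The bar measures 179.6 x 22.4 mm, centred at (0.5135, -0.2097). I'll descend over the tab.

Emit:
play_rows:
  moves:
    - {"claw": 0.6,"linear": [50,1,0],"turn": [0,0,-0.005]}
    - {"claw": 0.6,"linear": [95.6,1.7,50],"turn": [0,0,-0.005]}
    - {"claw": 0.6,"linear": [95.6,1.7,105],"turn": [0,0,-0.005]}
    - {"claw": 0.6,"linear": [95.6,1.7,150],"turn": [0,0,-0.005]}
    - {"claw": 0.6,"linear": [95.6,1.7,150],"turn": [0,0,-0.005]}
    - {"claw": 0.6,"linear": [95.6,1.7,150],"turn": [0,0,-0.005]}

```text
time_s: 17.2
ee_pos: [0.5148, -0.2101, 0.0818]
eef_rot: [-3.14, 0.002, 2.861]
force: [0.5, -0.5, 0.1]
grip_width: 0.0563
```

```bash
python3 - <<'E'
from h import *
go(.5135,-.2097,.021,2.861)
E
```

```text
lin [ 1.5  0.1 60.8] turn [-0.0017  0.0021 -0.0003]
```

Emit:
play_rows:
  force: 40
  moves:
    - {"claw": 0.6,"linear": [1.5,0,30],"turn": [0,0.002,0]}
    - {"claw": 0.6,"linear": [1.5,0,50],"turn": [0,0.002,0]}
    - {"claw": 0.6,"linear": [1.5,0,60],"turn": [0,0.002,0]}
    - {"claw": 0.6,"linear": [1.5,0,61],"turn": [0,0.002,0]}
    - {"claw": 0,"linear": [1.5,0,61],"turn": [0,0.002,0]}
    - {"claw": 0,"linear": [1.5,0,61],"turn": [0,0.002,0]}
    - {"claw": 0,"linear": [1.5,0,61],"turn": [0,0.002,0]}
    - {"claw": 0,"linear": [1.5,0,61],"turn": [0,0.002,0]}

```text
time_s: 18.2
ee_pos: [0.5135, -0.2098, 0.021]
eef_rot: [-3.14, 0.0, 2.861]
force: [-0.1, 0.4, -0.2]
grip_width: 0.0195
```

Emit:
play_rows:
  moves:
    - {"claw": 0,"linear": [0,0,0],"turn": [0,0,0]}
    - {"claw": 0,"linear": [0,0,0],"turn": [0,0,0]}

```text
time_s: 18.45
ee_pos: [0.5134, -0.2098, 0.0209]
eef_rot: [-3.14, 0.0, 2.861]
force: [-0.2, -0.0, -0.9]
grip_width: 0.0117
```

Gripped at 11.7 mm on the 12 mm tab. Lift straight up to z ≈ 0.19.

Emit:
play_rows:
  moves:
    - {"claw": 0,"linear": [0,0,-15],"turn": [0,0,0]}
    - {"claw": 0,"linear": [0,0,-45],"turn": [0,0,0]}
    - {"claw": 0,"linear": [0,0,-90],"turn": [0,0,0]}
    - {"claw": 0,"linear": [0,0,-135],"turn": [0,0,0]}
    - {"claw": 0,"linear": [0,0,-155],"turn": [0,0,0]}
    - {"claw": 0,"linear": [0,0,-160],"turn": [0,0,0]}
    - {"claw": 0,"linear": [0,0,-160],"turn": [0,0,0]}

```text
time_s: 19.32
ee_pos: [0.5132, -0.2094, 0.1805]
eef_rot: [-3.14, -0.001, 2.861]
force: [0.1, 0.4, -3.2]
grip_width: 0.0118
```

```bash
python3 - <<'E'
from h import *
o=get_obs();print(o['ee_pos'],o['force'],o['grip_width'])
go(.5745,.0443,.175,1.81)
E
```

```text
[ 0.51319953 -0.20939334  0.18049931] [ 0.13231858  0.39065026 -3.22362608] 0.01182739291939511
lin [ 11.5 260.8   5.1] turn [-1.7000e-03  3.0000e-04  1.0506e+00]
```

Emit:
play_rows:
  moves:
    - {"claw": 0,"linear": [0,20,-15],"turn": [0,0,0.17]}
    - {"claw": 0,"linear": [2,55,-20],"turn": [0,0,0.34]}
    - {"claw": 0,"linear": [4,95,-20],"turn": [0,0,0.51]}
    - {"claw": 0,"linear": [6,140,-20],"turn": [0,0,0.68]}
    - {"claw": 0,"linear": [8,185,-15],"turn": [0,0,0.85]}
    - {"claw": 0,"linear": [11,230,-5],"turn": [0,0,1.0]}
    - {"claw": 0,"linear": [11.5,255,0],"turn": [0,0,1.05]}
    - {"claw": 0,"linear": [11.5,261,0],"turn": [0,0,1.05]}

```text
time_s: 20.32
ee_pos: [0.574, 0.0458, 0.1784]
eef_rot: [-3.138, 0.0, 1.813]
force: [-0.1, -1.1, -3.3]
grip_width: 0.0117
```

Emit:
play_rows:
  moves:
    - {"claw": 0,"linear": [0,0,0],"turn": [0,0,0]}
    - {"claw": 0,"linear": [0,0,0],"turn": [0,0,0]}

```text
time_s: 20.58
ee_pos: [0.5738, 0.045, 0.1782]
eef_rot: [-3.137, 0.0, 1.812]
force: [0.2, 0.2, -4.5]
grip_width: 0.012
```

```bash
python3 - <<'E'
from h import *
import pickle
o=get_obs();print(o['ee_pos'],o['eef_rot'],o['grip_width'])
im=vision.camera('wrist'); cv2.imwrite('pics/w5.png',im); pickle.dump(o,open('w5.pkl','wb'))
cv2.imwrite('pics/s5.png',cv2.resize(vision.camera('scene')[130:260,200:340],None,fx=4.5,fy=4.5,interpolation=cv2.INTER_CUBIC))
go(.5745,.0443,.125,1.81)
E
```

```text
[0.57381278 0.04497178 0.1782032 ] [-3.13697577e+00  3.43836381e-04  1.81229347e+00] 0.011962784574564702
lin [-0.8  0.6 53.5] turn [-0.004   0.0005  0.0019]
```

View pics/w5.png

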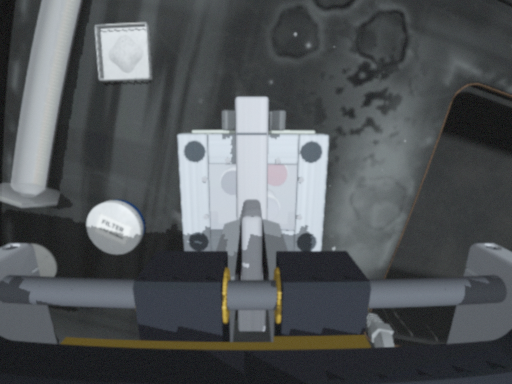

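View pics/s5.png

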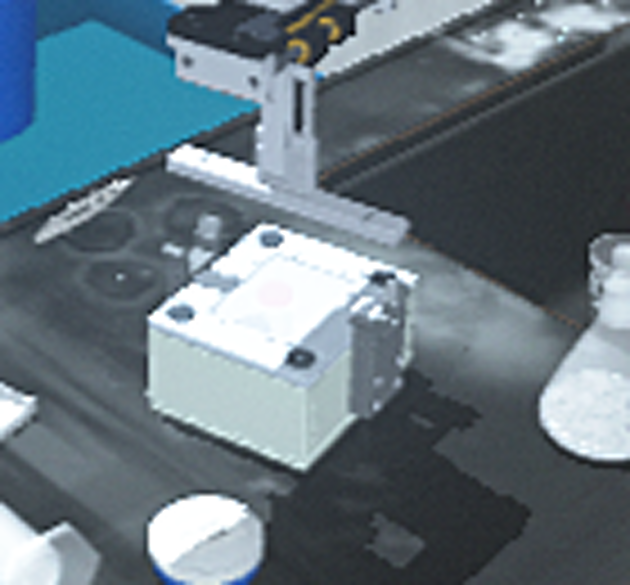

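The bar hangs level and parallel to the box y. Its far end spans x 236–269 in the picture, between the horns at 223 and 285. I'll lower it.

Emit:
play_rows:
  moves:
    - {"claw": 0,"linear": [-0.8,0.6,25],"turn": [-0.004,0,0.002]}
    - {"claw": 0,"linear": [-0.8,0.6,45],"turn": [-0.004,0,0.002]}
    - {"claw": 0,"linear": [-0.8,0.6,53],"turn": [-0.004,0,0.002]}
    - {"claw": 0,"linear": [-0.8,0.6,53],"turn": [-0.004,0,0.002]}
    - {"claw": 0,"linear": [-0.8,0.6,53],"turn": [-0.004,0,0.002]}

```text
time_s: 21.3
ee_pos: [0.575, 0.0442, 0.1264]
eef_rot: [3.14, 0.001, 1.81]
force: [-0.2, 0.4, -2.8]
grip_width: 0.0119
```

```bash
python3 - <<'E'
from h import *
import pickle
o=pickle.load(open('w5.pkl','rb')); q=onz('wrist',(252.5,97),.169,o); u=np.array([-np.sin(.239),np.cos(.239)]); print('end',q,(q[:2]-[.5745,.0443])@u,(q[:2]-[.5745,.0443])@[u[1],-u[0]])
go(.5745,.0443,.1035,1.81)
E
```

```text
end [0.55317087 0.13209207 0.169     ] 0.0903458626455753 6.0267374994623885e-05
lin [ 0.2 -0.5 22.9] turn [ 0.0013  0.0008 -0.0002]
```

The bar end is 90.3 mm along and 0.06 mm across from the seat, so it is centred. Lower it to the seat.

Emit:
play_rows:
  moves:
    - {"claw": 0,"linear": [0,-0.5,8],"turn": [0.001,0,0]}
    - {"claw": 0,"linear": [0,-0.5,15],"turn": [0.001,0,0]}
    - {"claw": 0,"linear": [0,-0.5,19],"turn": [0.001,0,0]}
    - {"claw": 0,"linear": [0,-0.5,22],"turn": [0.001,0,0]}
    - {"claw": 0,"linear": [0,-0.5,23],"turn": [0.001,0,0]}
    - {"claw": 0,"linear": [0,-0.5,23],"turn": [0.001,0,0]}

```text
time_s: 22.05
ee_pos: [0.5746, 0.0441, 0.1036]
eef_rot: [3.141, 0.001, 1.81]
force: [-0.1, 0.0, -2.0]
grip_width: 0.0115
```

Emit:
play_rows:
  moves:
    - {"claw": 0,"linear": [0,0,0.7],"turn": [0,0,0]}
    - {"claw": 0,"linear": [0,0,0.7],"turn": [0,0,0]}

```text
time_s: 22.3
ee_pos: [0.5747, 0.0441, 0.1034]
eef_rot: [3.141, 0.001, 1.81]
force: [-3.3, -1.1, 4.9]
grip_width: 0.0118
```

Emit:
play_rows:
  moves:
    - {"claw": 0.25,"linear": [0,0,0],"turn": [0,0,0]}
    - {"claw": 0.45,"linear": [0,0,0],"turn": [0,0,0]}
    - {"claw": 0.45,"linear": [0,0,0],"turn": [0,0,0]}
    - {"claw": 0.45,"linear": [0,0,0],"turn": [0,0,0]}

```text
time_s: 22.8
ee_pos: [0.5747, 0.0441, 0.1033]
eef_rot: [3.141, 0.001, 1.81]
force: [-0.2, -0.5, -0.4]
grip_width: 0.0424
```

Emit:
play_rows:
  moves:
    - {"claw": 0.45,"linear": [0,0,-20],"turn": [0,0,0]}
    - {"claw": 0.45,"linear": [0,0,-60],"turn": [0,0,0]}
    - {"claw": 0.45,"linear": [0,0,-110],"turn": [0,0,0]}
    - {"claw": 0.45,"linear": [-60,0,-130],"turn": [0,0,0]}
    - {"claw": 0.45,"linear": [-110,0,-130],"turn": [0,0,0]}
    - {"claw": 0.45,"linear": [-110,0,-130],"turn": [0,0,0]}
    - {"claw": 0.45,"linear": [-110,0,-130],"turn": [0,0,0]}
    - {"claw": 0.45,"linear": [-110,0,-130],"turn": [0,0,0]}

```text
time_s: 23.8
ee_pos: [0.6005, -0.0617, 0.2334]
eef_rot: [3.141, 0.001, 1.811]
force: [-0.8, 0.1, -0.1]
grip_width: 0.0422
```

```bash
python3 - <<'E'
from h import *
import pickle
o=get_obs();print(o['ee_pos'],o['force'],o['grip_width'],abs(o['joint_vel']).max())
im=vision.camera('wrist'); cv2.imwrite('pics/w6.png',im); pickle.dump(o,open('w6.pkl','wb'))
cv2.imwrite('pics/w6z.png',cv2.resize(im[0:230,150:350],None,fx=3,fy=2.6*3/2.6,interpolation=cv2.INTER_CUBIC)[:600])
cv2.imwrite('pics/s6.png',cv2.resize(vision.camera('scene')[150:260,210:350],None,fx=4.5,fy=4.5,interpolation=cv2.INTER_CUBIC))
E
```

```text
[ 0.60049093 -0.06165643  0.23343336] [-0.75669005  0.12942471 -0.082399  ] 0.042174908120188814 0.00288335789230376
```

View pics/w6z.png

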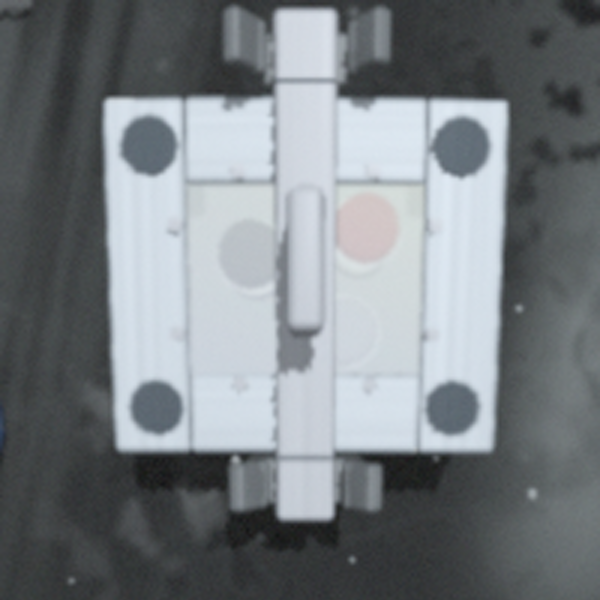

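View pics/s6.png

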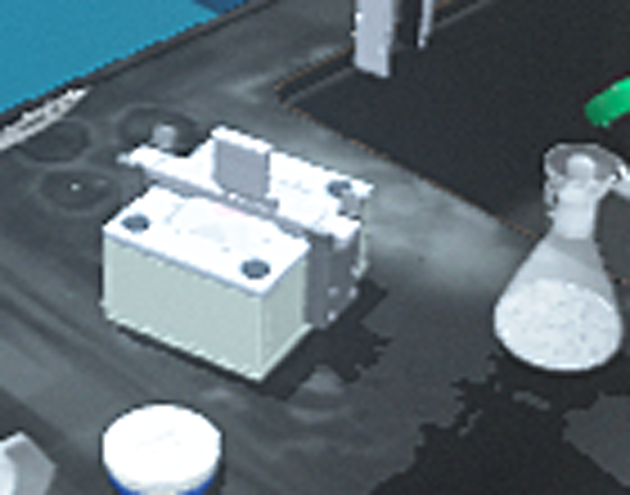

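The bar sits in both forks, with zoom corners at about (274,8), (336,8), (335,520) and (277,520). The lid looks flat and the gripper is clear. One numeric check before I hand in.

```bash
python3 - <<'E'
from h import *
import pickle
from station import hand_in
o=pickle.load(open('w6.pkl','rb')); z=lambda u,v:((u+.5)/3-.5+150,(v+.5)/3-.5)
Q=np.array([onz('wrist',z(*p),.0945,o) for p in [(274,8),(336,8),(335,520),(277,520)]])
u=np.array([np.cos(.239),np.sin(.239)]);v=np.array([-u[1],u[0]])
c=Q.mean(0)[:2]-[.5745,.0443]; d=(Q[0]+Q[1]-Q[2]-Q[3])[:2]/2
print('dx',c@u,'dy',c@v,'len',np.linalg.norm(d),'yaw err',np.arctan2(-d@u,d@v))
if abs(c@u)<.005 and abs(c@v)<.009: print(hand_in())
E
```

```text
dx 0.0003264349175051854 dy 8.641540460627306e-05 len 0.17976631278652205 yaw err 0.004445985827145063
the job is handed in; nothing more can be done
None
```

I pushed the lid home one corner at a time (front left, back right, front right, back left) and then laid the retaining bar in both forks. The job was handed in at about 24 s of the 54 s allowed, and `hand_in` gave no verdict.

- **Lid:** All four corners met a hard stop with the fingertip at 81.5–82.0 mm, against the expected 81.5 mm. The front-left and back-right corners first stopped at 82.5 and 82.8 mm because the lid was still tilted. I pressed both again once it lay flat, and they read 81.5 and 81.7 mm.
- **Bar:** In the last wrist picture it was 0.3 mm off centre across and 0.1 mm along. It was 0.004 rad from the box's y axis. Its length measured 179.8 mm at seat height, against the true 180 mm.
- **Release:** The gripper was open and well clear of everything, with the arm at rest.
- **Bystanders:** The arm's path kept clear of them and no contact showed in the force readings. I did not measure their positions again at the end.
- **Disagreement:** Two-view heights on the bar corners and grip tab read 1–12 mm below the stated values before I gripped it. I used the stated heights there, and the grip and seating confirmed them.

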